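Raise the fume booth sash to its working mark

TASK

Push the amber sash of the fume booth up from beneath its lip with your fingertips, without gripping the lip, until the white pointers on the sash are level with the green mark on the booth's post. Do not let the pointers rise past the red mark on the other post, leave the small parts standing in front of the booth as they are, and then take the hand away; the sash stays where it is left.

Things in the scene. Friction and masses are not known exactly. Their poses are not given: they have to be found in the camera images.
- booth: bench fume booth fixed to the table, 390 mm wide (its y), 155 mm deep (its x), 538 mm high. Origin on the table, in the middle between the front faces of its two aluminium posts (34 mm wide, centred at y = +-178 mm); x points into the booth, away from the robot, z up. Place and yaw vary. A fixed blue sill, 56 mm high, stands below the sash; the space between sill and sash is open.
- sash (a joint): height of the sash in m: 0 lowest, 0.19 highest stop. An amber pane, 316 mm wide, 200 mm high, 12 mm behind the post fronts; its lower edge is 110 mm above the table at 0. It slides straight up and down, is balanced by hidden counterweights and held by about 4 N of friction (plus drag, 10 N per m/s): it stays where it is left and does not coast.
- lip: aluminium finger lip, 220 mm long (along y), on the lower edge of the sash; it juts out 46 mm in front of the posts: a plate 8 mm thick that ends toward the robot in a round edge of 16 mm diameter. Origin: middle of the pane's lower edge, axes the booth's. Push it from beneath: a finger tilted 30 to 60 degrees from vertical, pointing down and into the booth, fits under the round edge.
- lip_edge (a point): middle of the lip's round front edge, on the centre line of the 16 mm round (its underside is 8 mm lower): 38 mm in front of the posts' front faces and 116 mm above the table when the sash is at 0. Moves with the sash; axes as the booth's
- lip_cap: black rubber strip, 34 x 210 x 6 mm, on top of the lip plate, rising 2 mm above the round edge; moves with the lip. Same origin and axes as the lip. Fingers pressing on this and on the lip at once count as gripping the lip.
- pointers (a point): point midway between the tips of the two white pointers of the sash (4 mm high, one at each side of the sash, at y = +170 and -170 mm, 2.5 mm in front of the post fronts); 100 mm above the pane's lower edge; moves with the sash
- green_mark (a point): middle (in height) of the green clip, 16 mm high and 26 mm wide, fixed on the front of one post (left or right varies): the working height. Its height varies, always above the pointers at the start and at least 30 mm below the red mark (centre to centre).
- red_mark (a point): middle (in height) of the red clip, 16 mm high and 26 mm wide, fixed on the front of the other post: the limit that the pointers must not pass. Its height varies.
- ceramic_cup_center (a point): loose reddish-brown ceramic welding cup, 21 mm diameter, 45 mm high, standing on the table in front of the booth, to one side; point half-way up. A bystander
- back_cap_center (a point): loose black torch back cap, 18 mm diameter, 47 mm high, standing on the table in front of the booth, to one side; point half-way up. A bystander
- hex_bolt_center (a point): loose steel hexagon bolt standing on its head, 22 mm across, 48 mm high, on the table in front of the booth, to one side; point half-way up. A bystander

How it is judged:
On the way:
1. the fingers, beneath the lip, push the sash up, more than 20 mm from where it stood (contact force between the fingers and lip above 1 N and velocity of joint sash above 0.002 m/s and distance of pointers from where it was at the start of the episode above 0.02 m), for 0.2 s.
At the end, for the whole second after the job is handed in: the sash is at rest with its pointers within 8 mm of the middle of the green mark (inside the height of the green clip), and the three small parts stand within 10 mm of where they stood (z of pointers in the frame of green_mark between -0.008 and 0.008 m and velocity of joint sash between -0.005 and 0.005 m/s and distance of each of ceramic_cup_center, back_cap_center, hex_bolt_center from where it was at the start of the episode below 0.01 m); the robot touches nothing.
It fails at once if the pointers rose past the red mark (more than 10 mm above its middle) (z of pointers in the frame of red_mark above 0.01 m).
It fails at once if the lip was gripped: fingers pressing on the lip and on the strip on top of it at once (contact force between the fingers and lip above 1 N and contact force between the fingers and lip_cap above 1 N).
It fails at once if the ceramic cup was moved more than 10 mm or lifted or knocked over (distance of ceramic_cup_center from where it was at the start of the episode above 0.01 m).
It fails at once if the back cap was moved more than 10 mm or lifted or knocked over (distance of back_cap_center from where it was at the start of the episode above 0.01 m).
It fails at once if the hex bolt was moved more than 10 mm or lifted or knocked over (distance of hex_bolt_center from where it was at the start of the episode above 0.01 m).
It also fails if it takes over 51 s, if anything falls off the work surface, if the arm or the gripper's body presses on something with over 40 N, if the wrist force passes 120 N, or if a joint passes its speed limit or range.

ROBOT

A 7-joint arm with a two-finger parallel gripper is mounted at the origin on a cart in front of the work surface, level with it; the furniture and walls round the work are solid. World frame = base frame: x ahead of the robot, y to its left, z up, the work surface at z = 0. Lengths are in m, angles in rad, forces in N, time in s.
With the tool pointing down it reaches from about 0.35 to 0.9 m from the base axis. Payload 19.9 kg.
Tool frame: the origin (TCP) lies midway between the tips of the shut fingers; the grasp point (between the pads) lies manip.grip_depth behind it (manip.grip_depth is the distance from the TCP to the grasp point, in m); x points along the fingers, y is the direction in which the jaws open and shut, and the axes are right-handed (so a half turn about x gives the same grasp; the last joint's range is limited). The gripper opens to 85 mm and grips with 20 to 120 N. Pads are 22 mm wide; open, the fingers measure 114 mm over their backs; the gripper's body (76 mm by 85 mm) begins 54 mm behind the grasp point. The pads swing forward as they close: fully open they stand 13 mm farther back than shut.
Start: joints at [-1.185, 0.417, -0.01, 1.614, 0.005, 1.111, -0.053], TCP at [0.259, 0.569, 0.231] pointing down, gripper open.
Joint ranges: [-2.81, 2.81], [-0.39, 2.02], [-1.27, 1.25], [0.06, 2.57], [-1.19, 4.33], [0.19, 2], [-2.82, 2.82]. Speed limits (rad/s): [1.89, 1.89, 2.39, 2.39, 3.01, 3.01, 3.01].

INTERFACE

Orientations are given as a unit quaternion [w, x, y, z].
In Python, from cell import manip gives the robot as it stands.
- The arm moves only by the tool move_arm, never from a script. Its argument "targets" is a list of rows, each a list of 7 numbers: the finger opening in m, from 0 to 0.0854, then the shift along the world's x, y, z in m, then the turn, a rotation vector about the world's x, y, z in degrees. A call has 1 to 10 rows; each row shifts and turns the commanded pose from where the row before left it; what a row does not reach is not made up. A row lasts 1/8 s, in which the tool goes at most 62.5 mm and 10.7 degrees, less where a joint would pass 70% of its speed; a pose out of reach is approached as far as the arm can. A call is refused whole if a number of a shift passes 0.0625 or a number of a turn 10.7, either way. A call with a gripper value outside its range is refused whole. The fingers move at their own pace and stop on an object; "grip_force" is the grip in N (left out, the last holds). Time passes only in rows, so rows that do not move let the fingers close. It gives the time, the measured TCP pose, the force and the opening at its end, in the units of the state.
- manip.observe(): the state, without advancing time (a new reading comes with each control period).
- manip.camera(name): name is "side" or "top"; returns (picture, depth): 480x640x3 uint8, red, green, blue; 480x640 float32, m along the optical axis (not along the pixel's ray), 0 where there is no reading.
- manip.camera_info(name): a dict with "fx", "fy", "cx", "cy" (pixels), "R" (3x3) and "t" (3): a world point X has camera coordinates R X + t. Camera axes: x right, y down, z forward; pixel columns grow to the right and rows downward; lengths in m; the calibration is good to about 2 mm. A picture is of the moment at which its call begins. camera_info takes no time and is no camera call.
- manip.sign_off(): hands the job in, once; it reports no verdict.
The state is a dict: "t": time; "joint_pos": joint angles; "joint_vel": joint speeds; "tau": joint torques, N m; "tcp_pos": TCP position; "ee_rot": TCP orientation; "force": force on the tool from outside, world axes, zero at the start; "torque": the same for the moment, N m; "gripper_width": finger opening in m.
Only numpy, scipy, OpenCV 4.12 (cv2) and the standard library are available. Lean on these libraries where they do the work, as an engineer would, in place of code of your own. Each camera call takes 0.05 s, during which the arm holds its last target. There are 200 camera calls.

## Working session

There is one attempt and no reset: what is moved stays moved. The work goes in short steps, Python scripts to look and compute and a tool call to move; the robot and the scene stay as the last step left them, time stands still between calls to the robot, and variables do not carry over. Pictures are saved under pics/ and viewed, about 8 in all and at most 12, crops included, and the job is handed in when it is done.

Besides the shell and the picture viewer there is one more tool, called after "Request:" in YAML: its name, and indented under it one key for each argument. move_arm: Moves the arm, as the interface text tells. Its arguments: {"type":"object","properties":{"targets":{"type":"array","items":{"type":"array","items":{"type":"number"}}},"grip_force":{"type":"number"}},"required":["targets"]}

```bash
ls; mkdir -p pics; python3 - <<'E'
from cell import manip
import cv2,numpy as np
for n in("side","top"):
    p,d=manip.camera(n); cv2.imwrite(f"pics/{n}0.png",p[:,:,::-1]); np.savez(f"{n}0.npz",p=p,d=d)
    i=manip.camera_info(n); R=np.array(i["R"]);print(n,i["fx"],i["cx"],i["cy"],R.round(3).tolist(),(-R.T@np.array(i["t"])).round(3))
print(manip.observe(),manip.grip_depth)
E
```

```text
pics
side 468.5812028457788 319.6767609658889 231.8401228369426 [[0.835, -0.551, -0.004], [-0.336, -0.504, -0.796], [0.436, 0.666, -0.606]] [ 0.208 -0.736  0.741]
top 556.9146266941191 324.5925490825064 258.9722515876622 [[0.007, -1.0, -0.003], [-0.99, -0.006, -0.144], [0.144, 0.004, -0.99]] [ 0.41  -0.155  1.256]
{'t': 0.1, 'joint_pos': array([-1.18547083,  0.41791188, -0.01030022,  1.61411479,  0.00472323,
        1.11069343, -0.05302767]), 'joint_vel': array([ 1.68650247e-03, -1.56202953e-03, -1.69898305e-04, -2.65763581e-03,
       -2.86774099e-05, -2.88311537e-04, -1.01556249e-03]), 'tau': array([ 2.11254257e-03, -8.65818501e+01,  6.80120531e-01, -4.35635769e+01,
        1.91753672e-02,  4.82675910e-03,  5.96999348e-05]), 'tcp_pos': array([0.25862588, 0.56863674, 0.230724  ]), 'ee_rot': array([ 0.69101916,  0.14937889,  0.69110928, -0.15015469]), 'force': array([ 0.02578323, -0.31376733, -0.20911023]), 'torque': array([ 0.00395613,  0.02816127, -0.00727825]), 'gripper_width': 0.08542928322527377} 0.0187
```

View pics/side0.png

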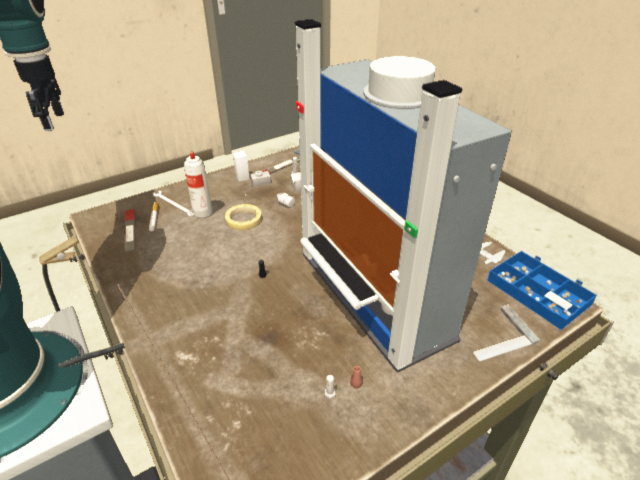

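View pics/top0.png

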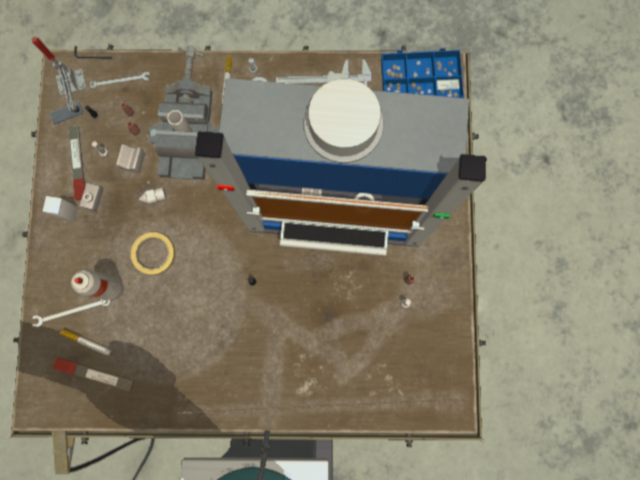

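The side view shows the red clip at (299,107) on the far/left post, the green clip at (411,229) on the right post, pointers at about (309,190) and (396,276), and the lip around (335,275). The back cap is at (262,268), the bolt at (330,386) and the cup at (357,377). The top view shows the lip front edge from (281,247) to (386,252).

```bash
cat >h.py <<'E'
from cell import manip
import cv2,numpy as np
def info(n):
    i=manip.camera_info(n); return i,np.array(i["R"]),np.array(i["t"])
def pts(n,d,uv):
    i,R,t=info(n); uv=np.asarray(uv,float).reshape(-1,2)
    z=d[uv[:,1].round().astype(int),uv[:,0].round().astype(int)]
    c=np.c_[(uv[:,0]-i["cx"])/i["fx"]*z,(uv[:,1]-i["cy"])/i["fy"]*z,z]
    return (c-t)@R
def blobs(m):
    k,l,s,c=cv2.connectedComponentsWithStats(m.astype(np.uint8)); return [(s[j],c[j],np.argwhere(l==j)[:,::-1]) for j in range(1,k) if s[j,4]>12]
E
python3 - <<'E'
from h import *
for n in("side","top"):
    f=np.load(n+"0.npz");p,d=f["p"].astype(int),f["d"]
    r,g,b=p[...,0],p[...,1],p[...,2]
    for nm,m in(("red",(r>150)&(g<60)&(b<80)),("green",(g>110)&(r<80)&(b<120)),("amber",(r>90)&(g<85)&(b<40)&(r-g>60))):
        for s,c,uv in blobs(m):
            P=pts(n,d,uv); print(n,nm,s,c.round(1),np.median(P,0).round(4),P[:,2].min().round(4),P[:,2].max().round(4))
f=np.load("side0.npz");p=f["p"]
a=cv2.resize(p[165:325,280:440],(600,600),interpolation=cv2.INTER_NEAREST)
cv2.imwrite("pics/c1.png",a[:,:,::-1])
E
```

```text
side red [296 102   7  11  35] [299.7 107.1] [0.6475 0.0014 0.3891] 0.3797 0.3946
side red [195 176   8  10  52] [199.3 181.1] [0.5199 0.3044 0.115 ] 0.1018 0.1317
side green [405 222  12  16  98] [411.1 229.4] [ 0.6167 -0.3552  0.3319] 0.3224 0.7413
side green [ 58 386  18   6  20] [ 67.2 389.1] [ 0.1023 -0.0708  0.0116] 0.0097 0.0157
side green [  0 391  57  34 187] [ 20.6 411.2] [ 0.0241 -0.0866  0.0226] 0.0146 0.7413
side green [ 61 395  11  15  15] [ 66.3 402. ] [ 0.0947 -0.0953  0.0096] 0.0072 0.0123
side amber [299 106   4   6  17] [300.9 108.6] [ 0.647  -0.0032  0.3871] 0.3825 0.3925
side amber [ 314  154   88  150 5247] [356.  228.5] [ 0.6437 -0.1969  0.2206] 0.1332 0.7413
side amber [195 176   8  11  62] [198.8 181.2] [0.5186 0.3043 0.1153] 0.1018 0.1317
side amber [126 210   8   8  51] [129.7 213.2] [0.3494 0.4238 0.011 ] 0.0073 0.0144
top red [217 185  16   5  41] [224.5 186.9] [0.6513 0.0099 0.3923] 0.3825 1.2556
top green [435 213  15   4  47] [441.9 214.7] [ 0.6207 -0.3484  0.3352] 0.3292 0.3403
top amber [34 39 18 20 96] [42.8 48.4] [1.0282 0.46   0.1373] 0.0974 0.1638
top amber [217 186  17   4  48] [224.4 187.5] [0.651  0.0104 0.3911] 0.3801 1.2556
top amber [ 99 281   7  14  52] [102.5 287.3] [0.5152 0.3059 0.1122] 0.102 0.128
top amber [ 54 359  22  15 191] [ 64.6 365.9] [0.3497 0.4214 0.0085] 0.0017 1.2556
```

View pics/c1.png

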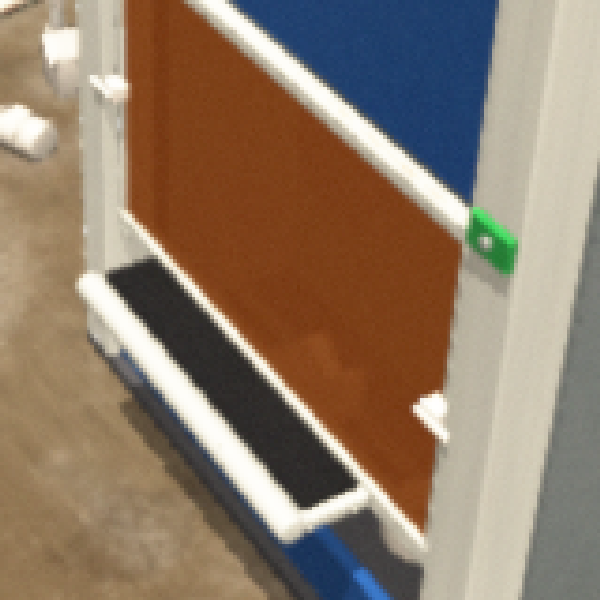

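The crop shows the left pointer at (309.3,188.5), the right pointer at (394.7,275), the green clip centre at (411.2,229), and the lip's round edge from (303.5,241) to (356.8,305).

```bash
python3 - <<'E'
from h import *
by=np.array([.0305,.3575,0]);by/=np.linalg.norm(by);bx=np.array([by[1],-by[0],0])
print("yaw",np.degrees(np.arctan2(bx[1],bx[0])))
f=np.load("side0.npz");d=f["d"]
def cast(n,uv,off,O):
    i,R,t=info(n);C=-R.T@t
    r=R.T@np.array([(uv[0]-i["cx"])/i["fx"],(uv[1]-i["cy"])/i["fy"],1])
    return C+r*((O-C)@bx+off)/(r@bx)
# post fronts by depth at post pixels
for uv in((304,130),(303,160),(306,215),(307,80),(425,180),(408,320),(430,140),(415,260)):
    print(uv,pts("side",d,[uv])[0].round(4), (pts("side",d,[uv])[0]@bx).round(4))
O=np.array([.634,-.173,0])
for nm,uv,off in(("red",(299.8,107.2),-.003),("green",(411.2,229),-.003),("pL",(309.3,188.5),-.0025),("pR",(394.7,275),-.0025),("lipL",(303.5,241),-.04),("lipR",(356.8,305),-.04)):
    P=cast("side",uv,off,O); print(nm,P.round(4),"booth",((P-O)@bx).round(4),((P-O)@by).round(4),"depthpt",pts("side",d,[uv])[0].round(4))
# small parts & lip from top
ft=np.load("top0.npz");dt=ft["d"]
for uv in((281,241),(284,248),(334,249),(384,251),(252,280),(408.5,277),(405,300)):
    P=pts("top",dt,[uv])[0];print("top",uv,P.round(4),((P-O)@bx).round(4),((P-O)@by).round(4))
for uv in((262,268),(330,386),(357,377),(320,262),(330,275),(345,292)): print("side",uv,pts("side",d,[uv])[0].round(4))
E
```

```text
yaw -4.876363250158946
(304, 130) [ 0.6507 -0.0054  0.3432] 0.6488
(303, 160) [0.6511 0.0024 0.2732] 0.6486
(306, 215) [ 0.6512 -0.0036  0.1378] 0.6491
(307, 80) [ 0.657  -0.0104  0.4424] 0.6555
(425, 180) [ 0.6214 -0.3617  0.4168] 0.6499
(408, 320) [ 0.6272 -0.3662  0.1432] 0.656
(430, 140) [ 0.6205 -0.3607  0.4751] 0.6489
(415, 260) [ 0.6225 -0.3651  0.2781] 0.6512
red [ 6.457e-01 -5.000e-04  3.895e-01] booth -0.003 0.1729 depthpt [6.462e-01 3.000e-04 3.891e-01]
green [ 0.6154 -0.3552  0.3334] booth -0.003 -0.1831 depthpt [ 0.6164 -0.3542  0.3324]
pL [ 0.6435 -0.0323  0.2248] booth -0.0025 0.141 depthpt [ 0.6481 -0.0249  0.2193]
pR [ 0.618  -0.3313  0.2239] booth -0.0025 -0.1591 depthpt [ 0.6222 -0.3272  0.2186]
lipL [ 0.6026 -0.0709  0.1295] booth -0.04 0.0991 depthpt [ 0.6027 -0.0707  0.1293]
lipR [ 0.5847 -0.2803  0.1294] booth -0.04 -0.1111 depthpt [ 0.5886 -0.2756  0.1231]
top (281, 241) [ 0.6114 -0.0604  0.1262] -0.0321 0.1103
top (284, 248) [ 0.618  -0.0568 -0.0021] -0.0258 0.1145
top (334, 249) [ 0.5959 -0.1697  0.123 ] -0.0382 0.0001
top (384, 251) [ 0.5915 -0.2721  0.1283] -0.0339 -0.1023
top (252, 280) [0.5394 0.0088 0.0413] -0.1098 0.1731
top (408.5, 277) [ 0.5484 -0.3345  0.0394] -0.0716 -0.1682
top (405, 300) [ 0.4975 -0.3255  0.0442] -0.1231 -0.1635
side (262, 268) [0.5373 0.0087 0.027 ]
side (330, 386) [ 0.4892 -0.3365  0.0315]
side (357, 377) [ 0.5402 -0.347   0.0301]
side (320, 262) [ 0.5963 -0.1433  0.1265]
side (330, 275) [ 0.5911 -0.1862  0.1268]
side (345, 292) [ 0.5877 -0.2402  0.1272]
```

```bash
cat >>h.py <<'E'
from scipy.spatial.transform import Rotation as Ro
YAW=np.radians(-4.88);bx=np.array([np.cos(YAW),np.sin(YAW),0]);by=np.array([-bx[1],bx[0],0]);bz=np.array([0,0,1.])
O=np.array([.637,-.174,0]) # post-front middle
def plan(q,th,gap,s,back):
    th=np.radians(th);D=np.sin(th)*bx-np.cos(th)*bz;N=np.cos(th)*bx+np.sin(th)*bz
    return O-.038*bx+(.116+q)*bz-(.019+gap)*N+(s-back)*D, D,N
def delta(p,D):
    s=manip.observe();w=s["ee_rot"];R0=Ro.from_quat([w[1],w[2],w[3],w[0]])
    best=min((Ro.from_matrix(np.c_[D,e*by,np.cross(D,e*by)])*R0.inv() for e in(1,-1)),key=lambda r:r.magnitude())
    print("t",s["t"],"tcp",s["tcp_pos"].round(4),"F",s["force"].round(2),"w",s["gripper_width"],"j",s["joint_pos"].round(2),"d",(p-s["tcp_pos"]).round(4),"rot",np.degrees(best.as_rotvec()).round(2))
E
python3 - <<'E'
from h import *
def cast(n,uv,off):
    i,R,t=info(n);C=-R.T@t
    r=R.T@np.array([(uv[0]-i["cx"])/i["fx"],(uv[1]-i["cy"])/i["fy"],1])
    return C+r*((O-C)@bx+off)/(r@bx)
for nm,uv,off in(("pL",(304.5,186.3),-.0025),("pR",(399.2,281.5),-.0025),("pR2",(394.7,275),-.0025),("g",(411.2,229),-.005),("r",(299.8,107.2),-.005)):
    P=cast("side",uv,off);print(nm,((P-O)@by).round(4),P[2].round(4))
for th in(45,50,55):
  p,D,N=plan(.007,th,.02,.025,.10);print(p.round(4),D.round(3),N.round(3));delta(p,D)
E
```

```text
pL 0.1702 0.2138
pR -0.1678 0.2159
pR2 -0.1548 0.2197
g -0.1812 0.3322
r 0.1759 0.3884
[ 0.5188 -0.1639  0.1485] [ 0.705 -0.06  -0.707] [ 0.705 -0.06   0.707]
t 0.1 tcp [0.2586 0.5686 0.2307] F [ 0.03 -0.31 -0.21] w 0.08542928322527377 j [-1.19  0.42 -0.01  1.61  0.    1.11 -0.05] d [ 0.2602 -0.7325 -0.0823] rot [-11.39 -43.75  18.58]
[ 0.5169 -0.1637  0.1413] [ 0.763 -0.065 -0.643] [ 0.64  -0.055  0.766]
t 0.1 tcp [0.2586 0.5686 0.2307] F [ 0.03 -0.31 -0.21] w 0.08542928322527377 j [-1.19  0.42 -0.01  1.61  0.    1.11 -0.05] d [ 0.2583 -0.7324 -0.0894] rot [-12.66 -48.6   18.34]
[ 0.5156 -0.1636  0.1341] [ 0.816 -0.07  -0.574] [ 0.571 -0.049  0.819]
t 0.1 tcp [0.2586 0.5686 0.2307] F [ 0.03 -0.31 -0.21] w 0.08542928322527377 j [-1.19  0.42 -0.01  1.61  0.    1.11 -0.05] d [ 0.257  -0.7323 -0.0967] rot [-13.93 -53.46  18.07]
```

Request:
move_arm:
  targets:
    - [0,0.016,-0.046,0.002,-0.79,-3.04,1.15]
    - [0,0.016,-0.046,0.002,-0.79,-3.04,1.15]
    - [0,0.016,-0.046,0.002,-0.79,-3.04,1.15]
    - [0,0.016,-0.046,0.002,-0.79,-3.04,1.15]
    - [0,0.016,-0.046,0.002,-0.79,-3.04,1.15]
    - [0,0.016,-0.046,0.002,-0.79,-3.04,1.15]
    - [0,0.016,-0.046,0.002,-0.79,-3.04,1.15]
    - [0,0.016,-0.046,0.002,-0.79,-3.04,1.15]
    - [0,0.016,-0.046,0.002,-0.79,-3.04,1.15]
    - [0,0.016,-0.046,0.002,-0.79,-3.04,1.15]

```text
t: 1.35
tcp_pos: [0.4189, 0.1075, 0.2513]
ee_rot: [0.868, 0.067, 0.485, -0.083]
force: [1.8, 0.6, 1.0]
gripper_width: 0.0003
```

Request:
move_arm:
  targets:
    - [0,0.012,-0.046,0.002,-0.79,-3.04,1.15]
    - [0,0.012,-0.046,0.002,-0.79,-3.04,1.15]
    - [0,0.012,-0.046,0.002,-0.79,-3.04,1.15]
    - [0,0.012,-0.046,0,-0.79,-3.04,1.15]
    - [0,0.012,-0.046,0,-0.79,-3.04,1.15]
    - [0,0.012,-0.046,0,-0.79,-3.04,1.15]
    - [0,0,0,0,0,0,0]
    - [0,0,0,0,0,0,0]

```text
t: 2.35
tcp_pos: [0.4876, -0.1352, 0.2597]
ee_rot: [0.934, 0.019, 0.354, -0.049]
force: [-0.4, 0.2, -0.2]
gripper_width: 0.0001
```

```bash
python3 - <<'E'
from h import *
p,D,N=plan(.005,50,.02,.025,.10);print(p);delta(p,D)
E
```

```text
[ 0.51691484 -0.16374729  0.13933334]
t 2.35 tcp [ 0.4876 -0.1352  0.2597] F [-0.43  0.19 -0.17] w 8.713733506531732e-05 j [-0.86 -0.37  1.01  2.48  1.56  0.2   0.25] d [ 0.0293 -0.0286 -0.1204] rot [-0.15 -1.56  1.15]
```

```bash
python3 - <<'E'
from h import *
for th in (35,40):
  p,D,N=plan(.005,th,.02,.025,.06);print(p.round(3),D.round(3),N.round(3));delta(p,D)
E
```

```text
[ 0.547 -0.166  0.127] [ 0.571 -0.049 -0.819] [ 0.816 -0.07   0.574]
t 2.35 tcp [ 0.4876 -0.1352  0.2597] F [-0.43  0.19 -0.17] w 8.713733506531732e-05 j [-0.86 -0.37  1.01  2.48  1.56  0.2   0.25] d [ 0.0597 -0.0312 -0.1324] rot [ 1.27 13.37  1.14]
[ 0.547 -0.166  0.123] [ 0.64  -0.055 -0.766] [ 0.763 -0.065  0.643]
t 2.35 tcp [ 0.4876 -0.1352  0.2597] F [-0.43  0.19 -0.17] w 8.713733506531732e-05 j [-0.86 -0.37  1.01  2.48  1.56  0.2   0.25] d [ 0.0594 -0.0311 -0.137 ] rot [0.8  8.39 1.15]
```

Request:
move_arm:
  targets:
    - [0,0.0,-0.008,-0.005,0.2,2.1,0.3]
    - [0,0.0,-0.008,-0.005,0.2,2.1,0.3]
    - [0,0.0,-0.008,-0.005,0.2,2.1,0.3]
    - [0,0.0,-0.007,-0.005,0.2,2.1,0.3]
    - [0,0,0,-0.02,0,0,0]
    - [0,0,0,-0.02,0,0,0]
    - [0,0,0,0,0,0,0]
    - [0,0,0,0,0,0,0]

```text
t: 3.35
tcp_pos: [0.4754, -0.1596, 0.2171]
ee_rot: [0.905, 0.016, 0.423, -0.041]
force: [-0.1, -0.6, -0.0]
gripper_width: -0.0001
```

```bash
python3 - <<'E'
from h import *
p,D,N=plan(.005,40,.02,.025,.06);print(p.round(3));delta(p,D)
p,d=manip.camera("side");cv2.imwrite("pics/s1.png",p[:,:,::-1])
E
```

```text
[ 0.547 -0.166  0.123]
t 3.35 tcp [ 0.4754 -0.1596  0.2171] F [-0.1  -0.56 -0.01] w -7.522632812032383e-05 j [-1.   -0.32  1.25  2.43  0.91  0.19  0.98] d [ 0.0716 -0.0067 -0.0944] rot [ 0.29 -0.11  0.18]
```

View pics/s1.png

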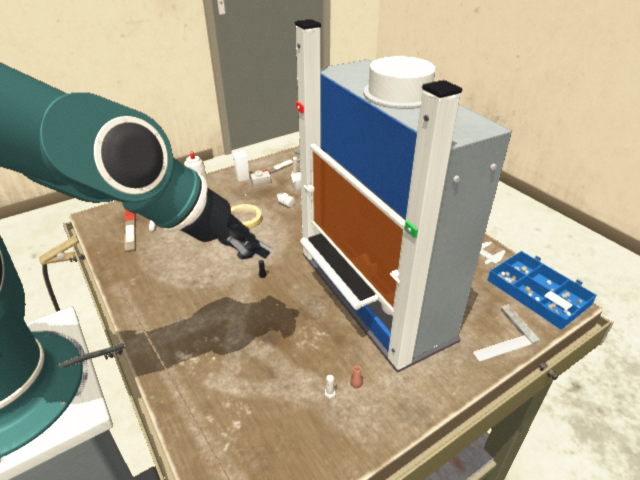

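The arm is near its j3/j6 limits, but the hand is correctly oriented in front of the booth (fingertips at about (265,255)) and clear of everything. Moving forward should relax it.

Request:
move_arm:
  targets:
    - [0,0.012,-0.001,-0.016,0,0,0]
    - [0,0.012,-0.001,-0.016,0,0,0]
    - [0,0.012,-0.001,-0.016,0,0,0]
    - [0,0.012,-0.001,-0.016,0,0,0]
    - [0,0.012,-0.001,-0.016,0,0,0]
    - [0,0.012,-0.001,-0.014,0,0,0]
    - [0,0,0,0,0,0,0]
    - [0,0,0,0,0,0,0]

```text
t: 4.4
tcp_pos: [0.4824, -0.1324, 0.2066]
ee_rot: [0.902, 0.01, 0.428, -0.055]
force: [-1.1, 0.3, 0.4]
gripper_width: 0.0001
```

```bash
python3 - <<'E'
from h import *
p,D,N=plan(.005,40,.02,.025,.06);print(p.round(3));delta(p,D)
p,D,N=plan(.005,40,.012,.025,0);print(p.round(3));delta(p,D)
E
```

```text
[ 0.547 -0.166  0.123]
t 4.4 tcp [ 0.4824 -0.1324  0.2066] F [-1.11  0.26  0.41] w 7.361334788321292e-05 j [-1.09 -0.25  1.25  2.45  1.19  0.19  0.6 ] d [ 0.0646 -0.0339 -0.0839] rot [ 1.55 -0.79  1.3 ]
[ 0.591 -0.17   0.082]
t 4.4 tcp [ 0.4824 -0.1324  0.2066] F [-1.11  0.26  0.41] w 7.361334788321292e-05 j [-1.09 -0.25  1.25  2.45  1.19  0.19  0.6 ] d [ 0.1091 -0.0377 -0.1247] rot [ 1.55 -0.79  1.3 ]
```

```bash
cat >fk.py <<'E'
import numpy as np, itertools
from scipy.spatial.transform import Rotation as Ro
from scipy.optimize import least_squares
Q=np.array([[-1.18547,.41791,-.0103,1.61411,.00472,1.11069,-.05303],[-.86,-.37,1.01,2.48,1.56,.2,.25],[-1.,-.32,1.25,2.43,.91,.19,.98],[-1.09,-.25,1.25,2.45,1.19,.19,.6]])
P=np.array([[.25863,.56864,.23072],[.4876,-.1352,.2597],[.4754,-.1596,.2171],[.4824,-.1324,.2066]])
E=np.array([[.69102,.14938,.69111,-.15015],[.934,.019,.354,-.049],[.905,.016,.423,-.041],[.902,.01,.428,-.055]])
def fk(q,L,s):
    h,a,b,c,e1,e3,e5,p=L
    R=Ro.from_euler('z',s[0]*q[0]);t=np.array([0,0,h])+R.apply([e1,0,0]);
    R=R*Ro.from_euler('y',q[1])*Ro.from_euler('z',s[1]*q[2]);t=t+R.apply([e3,0,a])
    R=R*Ro.from_euler('y',q[3]);t=t+R.apply([-e3,0,0]);R=R*Ro.from_euler('z',s[2]*q[4]);t=t+R.apply([0,0,b])
    R=R*Ro.from_euler('y',q[5]);t=t+R.apply([e5,0,0]);R=R*Ro.from_euler('z',s[3]*q[6]);t=t+R.apply([0,0,c])
    return t,R   # tool axis = R z
E
python3 - <<'E'
from fk import *
out=[]
X=[Ro.from_quat(e[[1,2,3,0]]).apply([1,0,0]) for e in E]
Y=[Ro.from_quat(e[[1,2,3,0]]).apply([0,1,0]) for e in E]
for s in itertools.product((1,-1),repeat=4):
    r=np.concatenate([fk(q,np.zeros(8),s)[1].apply([0,0,1])-x for q,x in zip(Q,X)])
    ys=[fk(q,np.zeros(8),s)[1].inv().apply(y).round(2) for q,y in zip(Q,Y)]
    f=lambda L:np.r_[np.concatenate([fk(q,L,s)[0]-p for q,p in zip(Q,P)]),.003*(L-[.4,.4,.4,.25,0,0,0,0])]
    o=least_squares(f,[.4,.4,.4,.25,0,0,0,0]);out.append((np.abs(r).max(),s,np.abs(o.fun[:12]).max(),o.x.round(3),ys))
for o in sorted(out,key=lambda o:o[0])[:3]:print(*o)
E
python3 -c "
from cell import manip;print([a for a in dir(manip) if a[0]!='_'])"
```

```text
0.005248575117644642 (-1, -1, -1, -1) 0.028582343895919043 [ 0.301  0.519  0.49   0.326 -0.014 -0.001  0.01   0.   ] [array([-1.,  0.,  0.]), array([-1.,  0., -0.]), array([-1.  , -0.  , -0.01]), array([-1.  , -0.01,  0.  ])]
0.005248575117644698 (-1, -1, -1, 1) 0.02858234390329842 [ 0.301  0.519  0.49   0.326 -0.014 -0.001  0.01   0.   ] [array([-0.99, -0.11,  0.  ]), array([-0.88,  0.48, -0.  ]), array([ 0.38,  0.93, -0.01]), array([-0.37,  0.93,  0.  ])]
0.17957896200038065 (1, 1, 1, 1) 0.41963318958509743 [ 0.292 -2.389 -0.813 -1.282  0.124  0.957  0.156  0.   ] [array([0.66, 0.75, 0.  ]), array([0.98, 0.14, 0.16]), array([0.98, 0.13, 0.13]), array([0.98, 0.12, 0.18])]
['PlanningError', 'camera', 'camera_info', 'grip_depth', 'observe', 'sign_off']
```

Request:
move_arm:
  targets:
    - [0,0,0,0.01,0,5,0]
    - [0,0,0,0.01,0,5,0]
    - [0,0,0,0.01,0,5,0]
    - [0,0,0,0.01,0,5,0]

```text
t: 4.9
tcp_pos: [0.4836, -0.133, 0.2462]
ee_rot: [0.819, 0.001, 0.572, -0.056]
force: [-0.9, 0.2, 0.3]
gripper_width: 0.0
```

```bash
cat >log.py <<'E'
from h import *
import json
s=manip.observe();json.dump([s[k].tolist() for k in("joint_pos","tcp_pos","ee_rot")],open("log.txt","a"));open("log.txt","a").write("\n")
print(s["t"],s["joint_pos"].round(2),s["tcp_pos"].round(3),s["force"].round(1))
E
python3 log.py
```

```text
4.9 [-1.11 -0.13  1.25  2.18  0.26  0.66  1.48] [ 0.484 -0.133  0.246] [-0.9  0.2  0.3]
```

Request:
move_arm:
  targets:
    - [0,0,0,0.01,0,5,0]
    - [0,0,0,0.01,0,5,0]
    - [0,0,0,0.01,0,5,0]
    - [0,0,0,0.01,0,5,0]

```text
t: 5.4
tcp_pos: [0.4835, -0.1337, 0.2856]
ee_rot: [0.706, -0.011, 0.706, -0.057]
force: [-0.4, 0.9, 1.1]
gripper_width: -0.0002
```

```bash
python3 log.py
```

```text
5.4 [-0.85  0.26  1.18  1.89 -0.17  1.13  1.89] [ 0.484 -0.134  0.286] [-0.4  0.9  1.1]
```

Request:
move_arm:
  targets:
    - [0,0,0,0.01,0,5,0]
    - [0,0,0,0.01,0,5,0]
    - [0,0,0,0.01,0,0,0]
    - [0,0,0,0.01,0,0,0]
    - [0,0,0,0.0,0,0,0]
    - [0,0,0,0.0,0,0,0]

```text
t: 6.15
tcp_pos: [0.483, -0.1338, 0.3253]
ee_rot: [0.643, -0.015, 0.763, -0.056]
force: [0.3, 0.3, -0.6]
gripper_width: 0.0001
```

```bash
python3 log.py
```

```text
6.15 [-0.75  0.36  1.14  1.73 -0.18  1.39  1.94] [ 0.483 -0.134  0.325] [ 0.3  0.3 -0.6]
```

```bash
cat >>fk.py <<'E'
import json
for l in open("log.txt"):
    a=json.loads(l);Q=np.vstack([Q,a[0]]);P=np.vstack([P,a[1]]);E=np.vstack([E,a[2]])
def frames(q):
    z=lambda v:Ro.from_euler('z',-v).as_matrix();y=lambda v:Ro.from_euler('y',v).as_matrix()
    R1=z(q[0]);R2=R1@y(q[1]);R3=R2@z(q[2]);R4=R3@y(q[3]);R5=R4@z(q[4]);R6=R5@y(q[5]);R7=R6@z(q[6]);return R1,R3,R5,R6,R7
def A(q):
    R1,R3,R5,R6,R7=frames(q)
    # base x,y,z ; upper x,y,z ; forearm y,z (x) ; wrist x ,y; tool z
    R4=frames(np.r_[q[:4],0,0,0])[2]
    return np.c_[[0,0,1],R1[:,:2],R3,R4,R6[:,:2],R7[:,2]]
pr=np.array([.3,0,0,0,0,.5,0,0,.49,0,0,.326])
M=np.vstack([A(q) for q in Q]);rhs=P.ravel()
lam=2e-3
L=pr+np.linalg.solve(M.T@M+lam**2*np.eye(12),M.T@(rhs-M@pr))
pos=lambda q:A(q)@L
lo=np.array([-2.81,-.39,-1.27,.06,-1.19,.19,-2.82]);hi=np.array([2.81,2.02,1.25,2.57,4.33,2,2.82])
E
cat >ik.py <<'E'
from fk import *
from h import plan,bx,by
def solve(p,D,q0,Y=None):
    def f(q):
        R=frames(q)[4];r=[10*(pos(q)-p),3*(R[:,2]-D),.01*(q-q0)*[1,1,1,1,1,1,.3]]
        if Y is not None:r.append(3*(-R[:,0]-Y))
        return np.concatenate(r)
    o=least_squares(f,np.clip(q0,lo+.01,hi-.01),bounds=(lo+.03,hi-.03));q=o.x
    return q,np.abs(pos(q)-p).max(),np.abs(frames(q)[4][:,2]-D).max(),min(abs(-frames(q)[4][:,0]@by),9)
E
python3 - <<'E'
from ik import *
print("fit",np.abs(M@L-rhs).max(),L.round(3))
rng=np.random.default_rng(0)
for th in(30,35,40,50,60):
  for lift in(0,.12):
    p,D,N=plan(.005+lift,th,0,.025,0);best=[]
    for k in range(12):
        for e in(1,-1):
            q0=rng.uniform(lo,hi);q,ep,er,_=solve(p,D,q0,e*by)
            if ep<.003 and er<.01 and abs(abs(frames(q)[4][:,0]@by)-1)<.01: best.append((e,q.round(2)))
    print(th,lift,len(best));[print("   ",*b) for b in best[:5]]
E
```

```text
fit 0.001982496525352956 [ 0.296  0.    -0.015 -0.001 -0.007  0.506  0.006 -0.007  0.476  0.003
 -0.002  0.311]Traceback (most recent call last):
  File "<stdin>", line 9, in <module>
  File "ik.py", line 8, in solve
    o=least_squares(f,np.clip(q0,lo+.01,hi-.01),bounds=(lo+.03,hi-.03));q=o.x
    return func(*args, **kwargs)
    raise ValueError("Initial guess is outside of provided bounds")
ValueError: Initial guess is outside of provided bounds
```

Model fits to 2 mm. Fix the bounds bug.

```bash
sed -i 's/lo+.01,hi-.01/lo+.04,hi-.04/' ik.py; timeout 500 python3 - <<'E'
from ik import *
rng=np.random.default_rng(0)
for th in(30,40,50,60):
  for lift in(0,.12):
    p,D,N=plan(.005+lift,th,0,.025,0);best=[]
    for k in range(12):
        for e in(1,-1):
            q0=rng.uniform(lo,hi);q,ep,er,_=solve(p,D,q0,e*by)
            if ep<.003 and er<.01 and abs(abs(frames(q)[4][:,0]@by)-1)<.01: best.append((e,q.round(2)))
    print(th,lift,p.round(3),len(best));[print("   ",*b) for b in best[:6]]
E
```

```text
30 0 [ 0.595 -0.17   0.09 ] 9
    1 [ 1.23  0.85 -1.24  2.1   1.55  0.64  0.53]
    1 [ 0.85  0.52 -0.68  2.11  1.18  0.22  0.69]
    -1 [ 0.07  0.43  0.26  2.12 -1.16  0.22 -0.28]
    -1 [ 0.85  0.52 -0.68  2.11  1.18  0.22 -2.45]
    1 [ 1.23  0.85 -1.24  2.1   1.55  0.64  0.53]
    -1 [ 1.23  0.85 -1.24  2.1   1.55  0.64 -2.61]
30 0.12 [ 0.595 -0.17   0.21 ] 11
    1 [ 1.18  0.4  -1.08  2.03  0.67  0.46  1.19]
    1 [-0.46  0.3   0.87  2.07 -0.82  0.48  2.48]
    -1 [ 0.15  0.22  0.15  2.05 -0.36  0.38 -1.07]
    1 [-0.7   0.46  1.22  2.07 -1.12  0.64  2.71]
    -1 [-0.25  0.25  0.6   2.06 -0.64  0.43 -0.82]
    1 [ 1.29  0.5  -1.24  2.03  0.87  0.54  1.03]
40 0 [ 0.601 -0.171  0.09 ] 14
    -1 [ 1.    0.6  -0.83  2.21  2.32  0.29  2.79]
    1 [ 1.23  0.82 -1.16  2.2   2.04  0.52  0.09]
    -1 [-0.1   0.49  0.47  2.23  4.07  0.41  0.73]
    -1 [ 0.46  0.45 -0.18  2.22  3.51  0.22  1.43]
    1 [ 0.46  0.45 -0.18  2.22  3.51  0.22 -1.72]
    -1 [ 1.    0.6  -0.83  2.21  2.32  0.29  2.79]
40 0.12 [ 0.601 -0.171  0.21 ] 10
    1 [ 1.22  0.38 -1.07  2.14  1.09  0.22  0.78]
    -1 [ 1.3
[... 873 characters left out ...]
-1.24  2.24  2.21  0.31 -0.21]
60 0 [ 0.611 -0.172  0.092] 15
    -1 [ 1.24  0.97 -1.04  2.32  2.95  0.76  2.56]
    1 [-0.4   0.87  0.87  2.36  3.61  1.13 -2.28]
    1 [ 1.27  1.02 -1.09  2.32  2.92  0.77 -0.5 ]
    1 [ 0.97  0.74 -0.71  2.33  3.18  0.76 -1.04]
    1 [-0.64  1.27  1.22  2.37  3.6   1.37 -2.73]
    -1 [-0.36  0.83  0.81  2.36  3.6   1.1   0.91]
60 0.12 [ 0.611 -0.172  0.212] 13
    1 [ 1.26  0.51 -1.06  2.31  2.97  0.47 -0.95]
    -1 [ 1.38  0.65 -1.24  2.31  2.74  0.51  2.52]
    1 [ 1.38  0.65 -1.24  2.31  2.74  0.51 -0.62]
    -1 [ 0.37  0.29 -0.03  2.34  3.56  0.55  1.34]
    1 [-0.44  0.42  0.9   2.36  3.83  0.75 -2.25]
    -1 [-0.56  0.52  1.07  2.36  3.88  0.83  0.77]
```

```bash
cat >path.py <<'E'
from ik import *
from cell import manip
def nodes():
    TH=55;q0=np.array([-.36,.69,.82,2.31,3.8,.85,.8]);o=[]
    for nm,(lift,gap,back) in dict(B=(0,.015,0),A=(0,.03,.08),F=(.12,0,0)).items():
        p,D,N=plan(.005+lift,TH,gap,.025,back);q,ep,er,_=solve(p,D,q0,-by);o.append(q);
        print(nm,p.round(3),q.round(2),round(ep,4),round(er,4));
        if nm=="B":q0=q
    return o
def rows(qs,n):
    # cartesian rows along joint waypoints (n rows per leg)
    out=[];q=qs[0]
    for a,b,k in zip(qs[:-1],qs[1:],n):
        for i in range(1,k+1):
            q2=a+(b-a)*i/k;R=frames(q2)[4]@frames(q)[4].T
            out.append(np.r_[pos(q2)-pos(q),np.degrees(Ro.from_matrix(R).as_rotvec())]);q=q2
            w=pos(q2)-frames(q2)[4][:,2]*.15
            if i%4==0:print("   tcp",pos(q2).round(3),"D",frames(q2)[4][:,2].round(2),"body",w.round(2),"step",np.abs(out[-1][:3]).max().round(3),np.abs(out[-1][3:]).max().round(1))
    return np.array(out)
E
python3 - <<'E'
from path import *
B,A_,F=nodes()
q=manip.observe()["joint_pos"];print(q.round(2))
m1=q.copy();m1[5]=.5;m1[1]=.3;m1[3]=1.9
m2=m1.copy();m2[4]=A_[4];m2[6]=A_[6];m2[0]=-.6;m2[1]=.35;m2[3]=2.1
print("legs");r=rows([q,m1,m2,A_],[12,32,12])
E
```

```text
B [ 0.6   -0.171  0.079] [-0.33  0.77  0.77  2.36  3.67  0.98  0.92] 0.0 0.0
A [ 0.526 -0.165  0.112] [-0.33  0.62  0.83  2.51  3.74  1.    1.  ] 0.0 0.0
F [ 0.609 -0.172  0.211] [-0.43  0.36  0.88  2.32  3.97  0.59  0.79] 0.0 0.0
[-0.75  0.36  1.14  1.73 -0.18  1.39  1.94]
legs
   tcp [ 0.539 -0.17   0.307] D [ 0.06 -0.18 -0.98] body [ 0.53 -0.14  0.45] step 0.014 3.3
   tcp [ 0.592 -0.203  0.306] D [ 0.29 -0.26 -0.92] body [ 0.55 -0.16  0.44] step 0.013 3.3
   tcp [ 0.638 -0.232  0.324] D [ 0.49 -0.34 -0.8 ] body [ 0.56 -0.18  0.44] step 0.011 3.3
   tcp [ 0.597 -0.308  0.333] D [ 0.38 -0.55 -0.74] body [ 0.54 -0.23  0.44] step 0.018 4.7
   tcp [ 0.577 -0.372  0.368] D [ 0.34 -0.73 -0.6 ] body [ 0.53 -0.26  0.46] step 0.014 4.6
   tcp [ 0.58  -0.412  0.416] D [ 0.38 -0.83 -0.41] body [ 0.52 -0.29  0.48] step 0.012 4.4
   tcp [ 0.604 -0.424  0.46 ] D [ 0.48 -0.85 -0.24] body [ 0.53 -0.3   0.5 ] step 0.01 4.0
   tcp [ 0.64  -0.409  0.485] D [ 0.62 -0.78 -0.12] body [ 0.55 -0.29  0.5 ] step 0.01 3.6
   tcp [ 0.676 -0.372  0.482] D [ 0.76 -0.64 -0.09] body [ 0.56 -0.28  0.5 ] step 0.011 3.4
   tcp [ 0.698 -0.324  0.448] D [ 0.87 -0.47 -0.16] body [ 0.57 -0.25  0.47] step 0.012 3.4
   tcp [ 0.697 -0.278  0.389] D [ 0.9  -0.3  -0.32] body [ 0.56 -0.23  0.44] step 0.017 3.7
   tcp [ 0.658 -0.241  0.282] D [ 0.89 -0.22 -0.41] body [ 0.53 -0.21  0.34] step 0.026 1.2
   tcp [ 0.599 -0.204  0.187] D [ 0.86 -0.14 -0.5 ] body [ 0.47 -0.18  0.26] step 0.022 1.3
   tcp [ 0.526 -0.165  0.112] D [ 0.82 -0.07 -0.57] body [ 0.4  -0.15  0.2 ] step 0.019 1.6
```

```bash
cat >>path.py <<'E'
def wp(q,A_):
    m0=q.copy();m0[0]-=.9;m0[1]=.25
    m1=m0.copy();m1[5]=.5;m1[3]=2.0
    m2=m1.copy();m2[4]=A_[4];m2[6]=A_[6];m2[3]=2.2
    m3=A_.copy();m3[0]=m2[0]+.2;m3[1]=.2
    m4=m3.copy();m4[0]=A_[0]
    return [q,m0,m1,m2,m3,m4,A_]
E
python3 - <<'E'
from path import *
B,A_,F=nodes()
q=manip.observe()["joint_pos"]
w=wp(q,A_);r=rows(w,[10,10,30,10,10,8])
np.save("wp.npy",w);np.save("B.npy",[B,F])
print(np.c_[np.zeros(len(r)),r][:20].round([0]*1+4 if 0 else 4).tolist())
E
```

```text
B [ 0.6   -0.171  0.079] [-0.33  0.77  0.77  2.36  3.67  0.98  0.92] 0.0 0.0
A [ 0.526 -0.165  0.112] [-0.33  0.62  0.83  2.51  3.74  1.    1.  ] 0.0 0.0
F [ 0.609 -0.172  0.211] [-0.43  0.36  0.88  2.32  3.97  0.59  0.79] 0.0 0.0
   tcp [0.499 0.043 0.337] D [-0.11 -0.11 -0.99] body [0.51 0.06 0.49] step 0.045 5.2
   tcp [0.451 0.214 0.349] D [-0.06 -0.1  -0.99] body [0.46 0.23 0.5 ] step 0.041 5.2
   tcp [0.466 0.305 0.31 ] D [ 0.18  0.02 -0.98] body [0.44 0.3  0.46] step 0.015 3.2
   tcp [0.52  0.315 0.286] D [ 0.4   0.12 -0.91] body [0.46 0.3  0.42] step 0.013 3.3
   tcp [0.574 0.245 0.291] D [ 0.61 -0.05 -0.79] body [0.48 0.25 0.41] step 0.016 5.1
   tcp [0.612 0.202 0.328] D [ 0.75 -0.17 -0.64] body [0.5  0.23 0.42] step 0.011 4.7
   tcp [0.647 0.197 0.378] D [ 0.87 -0.17 -0.46] body [0.52 0.22 0.45] step 0.013 4.4
   tcp [0.667 0.229 0.422] D [ 0.96 -0.06 -0.28] body [0.52 0.24 0.46] step 0.011 4.2
   tcp [0.666 0.289 0.444] D [ 0.97  0.15 -0.18] body [0.52 0.27 0.47] step 0.016 4.1
   tcp [0.64  0.355 0.436] D [ 0.91  0.38 -0.18] body [0.5  0.3  0.46] step 0.016 4.3
   tcp [0
[... 1042 characters left out ...]
 -0.0898, 5.1566], [0.0, -0.021, 0.0391, 0.0028, 0.6358, -0.0328, 5.1566], [0.0, -0.0244, 0.037, 0.0028, 0.6362, 0.0245, 5.1566], [0.0, 0.0155, 0.0043, -0.0132, 1.5781, -3.2049, -0.0655], [0.0, 0.0153, 0.004, -0.0119, 1.5569, -3.2153, -0.0587], [0.0, 0.015, 0.0037, -0.0105, 1.5358, -3.2256, -0.0512], [0.0, 0.0147, 0.0034, -0.0092, 1.5148, -3.2356, -0.0432], [0.0, 0.0142, 0.003, -0.0079, 1.494, -3.2454, -0.0345], [0.0, 0.0137, 0.0027, -0.0066, 1.4733, -3.2549, -0.0252], [0.0, 0.0132, 0.0023, -0.0053, 1.4528, -3.2642, -0.0153], [0.0, 0.0125, 0.0019, -0.004, 1.4324, -3.2732, -0.0048], [0.0, 0.0118, 0.0015, -0.0027, 1.4123, -3.282, 0.0063], [0.0, 0.0111, 0.0011, -0.0014, 1.3924, -3.2904, 0.018]]
```

Request:
move_arm:
  targets:
    - [0,0.01,0.044,0.003,0.5,-0.4,5.2]
    - [0,0.006,0.044,0.003,0.5,-0.4,5.2]
    - [0,0.002,0.045,0.003,0.5,-0.4,5.2]
    - [0,-0.002,0.045,0.003,0.6,-0.3,5.2]
    - [0,-0.006,0.044,0.003,0.6,-0.2,5.2]
    - [0,-0.01,0.043,0.003,0.6,-0.2,5.2]
    - [0,-0.014,0.042,0.003,0.6,-0.1,5.2]
    - [0,-0.018,0.041,0.003,0.6,-0.1,5.2]
    - [0,-0.021,0.039,0.003,0.6,0,5.2]
    - [0,-0.024,0.037,0.003,0.6,0,5.2]

```text
t: 7.4
tcp_pos: [0.405, 0.2912, 0.3553]
ee_rot: [0.616, -0.315, 0.669, 0.271]
force: [0.7, -0.5, -1.1]
gripper_width: -0.0
```

Request:
move_arm:
  targets:
    - [0,0.0155,0.0043,-0.0132,1.58,-3.2,-0.07]
    - [0,0.0153,0.004,-0.012,1.56,-3.2,-0.06]
    - [0,0.015,0.0037,-0.0105,1.54,-3.2,-0.05]
    - [0,0.0147,0.0034,-0.009,1.5,-3.2,0]
    - [0,0.0142,0.003,-0.008,1.5,-3.2,0]
    - [0,0.0137,0.0027,-0.0066,1.5,-3.2,0]
    - [0,0.0132,0.0023,-0.0053,1.45,-3.3,0]
    - [0,0.0125,0.0019,-0.004,1.4,-3.3,0]
    - [0,0.0118,0.0015,-0.0027,1.4,-3.3,0]
    - [0,0.011,0.001,-0.001,1.4,-3.3,0]

```text
t: 8.65
tcp_pos: [0.543, 0.3178, 0.2828]
ee_rot: [0.814, -0.295, 0.431, 0.255]
force: [0.8, 0.7, 0.2]
gripper_width: 0.0
```

```bash
cat >>path.py <<'E'
def show(r):
    print(np.array2string(np.c_[np.zeros(len(r)),r[:,:3].round(3),r[:,3:].round(1)],separator=",",suppress_small=True,max_line_width=200))
E
python3 log.py; python3 - <<'E'
from path import *
w=np.load("wp.npy");q=manip.observe()["joint_pos"];print(w[2].round(2))
A_=w[-1];print(w.round(2))
m2=q.copy();m2[4]=A_[4];m2[6]=A_[6];m2[3]=2.2;m2[5]=.5
show(rows([q,m2],[30]))
E
```

```text
8.65 [-1.45  0.18  0.88  1.99  0.04  0.5   1.76] [0.543 0.318 0.283] [0.8 0.7 0.2]
[-1.65  0.25  1.14  2.   -0.18  0.5   1.94]
[[-0.75  0.36  1.14  1.73 -0.18  1.39  1.94]
 [-1.65  0.25  1.14  1.73 -0.18  1.39  1.94]
 [-1.65  0.25  1.14  2.   -0.18  0.5   1.94]
 [-1.65  0.25  1.14  2.2   3.74  0.5   1.  ]
 [-1.45  0.2   0.83  2.51  3.74  1.    1.  ]
 [-0.33  0.2   0.83  2.51  3.74  1.    1.  ]
 [-0.33  0.62  0.83  2.51  3.74  1.    1.  ]]
   tcp [0.579 0.258 0.295] D [ 0.63 -0.01 -0.78] body [0.48 0.26 0.41] step 0.013 4.6
   tcp [0.617 0.227 0.33 ] D [ 0.77 -0.1  -0.63] body [0.5  0.24 0.43] step 0.01 4.3
   tcp [0.649 0.23  0.374] D [ 0.88 -0.08 -0.46] body [0.52 0.24 0.44] step 0.011 4.1
   tcp [0.663 0.264 0.413] D [ 0.95  0.05 -0.3 ] body [0.52 0.26 0.46] step 0.011 3.9
   tcp [0.656 0.32  0.432] D [ 0.95  0.24 -0.21] body [0.51 0.28 0.46] step 0.015 4.0
   tcp [0.624 0.381 0.426] D [ 0.87  0.45 -0.2 ] body [0.49 0.31 0.46] step 0.015 4.2
   tcp [0.573 0.429 0.391] D [ 0.73  0.63 -0.27] body [0.46 0.33 0.43] step 0.014 4.2
[[ 0.   , 0.008,-0.017, 0.001,-4.8  ,-2.4  , 2.3  ],
 [ 
[... 833 characters left out ...]
  , 3.8  ],
 [ 0.   ,-0.001, 0.014, 0.006,-3.8  ,-2.1  , 3.9  ],
 [ 0.   ,-0.003, 0.014, 0.004,-3.8  ,-2.   , 3.9  ],
 [ 0.   ,-0.004, 0.015, 0.003,-3.8  ,-1.9  , 4.   ],
 [ 0.   ,-0.006, 0.015, 0.001,-3.8  ,-1.8  , 4.1  ],
 [ 0.   ,-0.007, 0.015,-0.001,-3.8  ,-1.7  , 4.1  ],
 [ 0.   ,-0.009, 0.015,-0.003,-3.8  ,-1.6  , 4.2  ],
 [ 0.   ,-0.01 , 0.015,-0.004,-3.8  ,-1.5  , 4.2  ],
 [ 0.   ,-0.011, 0.014,-0.006,-3.8  ,-1.4  , 4.2  ],
 [ 0.   ,-0.012, 0.013,-0.008,-3.8  ,-1.3  , 4.2  ],
 [ 0.   ,-0.013, 0.012,-0.009,-3.9  ,-1.2  , 4.2  ],
 [ 0.   ,-0.014, 0.01 ,-0.011,-3.9  ,-1.1  , 4.2  ],
 [ 0.   ,-0.015, 0.008,-0.012,-3.9  ,-1.   , 4.2  ],
 [ 0.   ,-0.016, 0.007,-0.014,-4.   ,-1.   , 4.2  ]]
```

Request:
move_arm:
  targets:
    - [0,0.008,-0.017,0.001,-4.8,-2.4,2.3]
    - [0,0.009,-0.016,0.002,-4.8,-2.4,2.4]
    - [0,0.009,-0.014,0.004,-4.7,-2.5,2.5]
    - [0,0.01,-0.013,0.006,-4.6,-2.5,2.5]
    - [0,0.01,-0.011,0.007,-4.6,-2.5,2.6]
    - [0,0.01,-0.009,0.008,-4.5,-2.5,2.7]
    - [0,0.01,-0.007,0.009,-4.4,-2.6,2.8]
    - [0,0.009,-0.005,0.01,-4.3,-2.6,2.9]
    - [0,0.009,-0.003,0.011,-4.3,-2.6,3.0]
    - [0,0.008,0,0.011,-4.2,-2.5,3.1]

```text
t: 9.9
tcp_pos: [0.6349, 0.2229, 0.3519]
ee_rot: [-0.636, 0.715, -0.23, -0.176]
force: [0.4, -0.8, -0.3]
gripper_width: 0.0002
```

```bash
python3 log.py; python3 - <<'E'
from path import *
w=np.load("wp.npy");q=manip.observe()["joint_pos"]
A_=w[-1]
m2=q.copy();m2[4]=A_[4];m2[6]=A_[6];m2[3]=2.2;m2[5]=.5
show(rows([q,m2],[20]))
E
```

```text
9.9 [-1.71  0.3   1.23  2.06  1.09  0.36  1.63] [0.635 0.223 0.352] [ 0.4 -0.8 -0.3]
   tcp [0.655 0.222 0.388] D [ 0.91 -0.09 -0.4 ] body [0.52 0.24 0.45] step 0.009 4.7
   tcp [0.665 0.253 0.418] D [ 0.96  0.03 -0.27] body [0.52 0.25 0.46] step 0.01 4.5
   tcp [0.656 0.306 0.428] D [ 0.95  0.22 -0.2 ] body [0.51 0.27 0.46] step 0.015 4.2
   tcp [0.624 0.365 0.409] D [ 0.87  0.43 -0.23] body [0.49 0.3  0.44] step 0.014 4.3
   tcp [0.572 0.407 0.36 ] D [ 0.73  0.59 -0.36] body [0.46 0.32 0.41] step 0.015 4.4
[[ 0.   , 0.005,-0.003, 0.009,-5.   ,-1.8  , 2.7  ],
 [ 0.   , 0.005,-0.001, 0.009,-4.9  ,-1.8  , 2.8  ],
 [ 0.   , 0.005, 0.001, 0.009,-4.8  ,-1.8  , 2.9  ],
 [ 0.   , 0.004, 0.003, 0.009,-4.7  ,-1.9  , 3.   ],
 [ 0.   , 0.004, 0.005, 0.009,-4.7  ,-1.8  , 3.2  ],
 [ 0.   , 0.003, 0.007, 0.008,-4.6  ,-1.8  , 3.3  ],
 [ 0.   , 0.002, 0.009, 0.007,-4.5  ,-1.8  , 3.4  ],
 [ 0.   , 0.001, 0.01 , 0.006,-4.5  ,-1.7  , 3.6  ],
 [ 0.   ,-0.   , 0.012, 0.005,-4.4  ,-1.6  , 3.7  ],
 [ 0.   ,-0.001, 0.013, 0.003,-4.3  ,-1.6  , 3.8  ],
 [ 0.   ,-0.003, 0.014, 0.002,-4.3  ,-1.4  , 3.9  ],
 [ 0.   ,-0.004, 0.015,-0.   ,-4.2  ,-1.3  , 4.   ],
 [ 0.   ,-0.006, 0.015,-0.002,-4.2  ,-1.2  , 4.1  ],
 [ 0.   ,-0.007, 0.015,-0.004,-4.2  ,-1.1  , 4.2  ],
 [ 0.   ,-0.009, 0.015,-0.006,-4.2  ,-0.9  , 4.3  ],
 [ 0.   ,-0.01 , 0.014,-0.008,-4.2  ,-0.8  , 4.3  ],
 [ 0.   ,-0.011, 0.013,-0.01 ,-4.2  ,-0.6  , 4.3  ],
 [ 0.   ,-0.013, 0.012,-0.011,-4.2  ,-0.5  , 4.4  ],
 [ 0.   ,-0.014, 0.01 ,-0.013,-4.2  ,-0.4  , 4.4  ],
 [ 0.   ,-0.015, 0.008,-0.015,-4.2  ,-0.2  , 4.4  ]]
```

Request:
move_arm:
  targets:
    - [0,0.005,-0.003,0.009,-5,-1.8,2.7]
    - [0,0.005,-0.001,0.009,-4.9,-1.8,2.8]
    - [0,0.005,0.001,0.009,-4.8,-1.8,2.9]
    - [0,0.004,0.003,0.009,-4.7,-1.9,3]
    - [0,0.004,0.005,0.009,-4.7,-1.8,3.2]
    - [0,0.003,0.007,0.008,-4.6,-1.8,3.3]
    - [0,0.002,0.009,0.007,-4.5,-1.8,3.4]
    - [0,0.001,0.01,0.006,-4.5,-1.7,3.6]
    - [0,0,0.012,0.005,-4.4,-1.6,3.7]
    - [0,-0.001,0.013,0.003,-4.3,-1.6,3.8]

```text
t: 11.15
tcp_pos: [0.6626, 0.2792, 0.4257]
ee_rot: [-0.268, 0.955, 0.026, -0.125]
force: [-0.5, -0.9, 0.9]
gripper_width: 0.0
```

```bash
python3 log.py; python3 - <<'E'
from path import *
w=np.load("wp.npy");q=manip.observe()["joint_pos"]
A_=w[-1]
m2=q.copy();m2[4]=A_[4];m2[6]=A_[6];m2[3]=2.2;m2[5]=.5
show(rows([q,m2],[10]))
E
```

```text
11.15 [-1.65  0.26  1.14  2.13  2.34  0.47  1.42] [0.663 0.279 0.426] [-0.5 -0.9  0.9]
   tcp [0.64  0.345 0.425] D [ 0.92  0.35 -0.19] body [0.5  0.29 0.45] step 0.017 4.4
   tcp [0.592 0.403 0.389] D [ 0.78  0.56 -0.28] body [0.47 0.32 0.43] step 0.014 4.5
[[ 0.   ,-0.003, 0.016, 0.003,-3.9  ,-1.7  , 4.2  ],
 [ 0.   ,-0.005, 0.016, 0.001,-3.8  ,-1.5  , 4.3  ],
 [ 0.   ,-0.006, 0.017,-0.001,-3.8  ,-1.3  , 4.4  ],
 [ 0.   ,-0.008, 0.017,-0.004,-3.8  ,-1.1  , 4.4  ],
 [ 0.   ,-0.01 , 0.016,-0.006,-3.9  ,-1.   , 4.5  ],
 [ 0.   ,-0.011, 0.015,-0.008,-3.9  ,-0.8  , 4.5  ],
 [ 0.   ,-0.013, 0.014,-0.01 ,-3.9  ,-0.6  , 4.5  ],
 [ 0.   ,-0.014, 0.012,-0.012,-4.   ,-0.5  , 4.5  ],
 [ 0.   ,-0.015, 0.01 ,-0.014,-4.   ,-0.3  , 4.5  ],
 [ 0.   ,-0.016, 0.008,-0.015,-4.1  ,-0.2  , 4.5  ]]
```

Excellent: the wrist is flipping as planned.

Request:
move_arm:
  targets:
    - [0,-0.003,0.016,0.003,-3.9,-1.7,4.2]
    - [0,-0.005,0.016,0.001,-3.8,-1.5,4.3]
    - [0,-0.006,0.017,-0.001,-3.8,-1.3,4.4]
    - [0,-0.008,0.017,-0.004,-3.8,-1.1,4.4]
    - [0,-0.01,0.016,-0.006,-3.9,-1,4.5]
    - [0,-0.011,0.015,-0.008,-3.9,-0.8,4.5]
    - [0,-0.013,0.014,-0.01,-3.9,-0.6,4.5]
    - [0,-0.014,0.012,-0.012,-4,-0.5,4.5]
    - [0,-0.015,0.01,-0.014,-4,-0.3,4.5]
    - [0,-0.016,0.008,-0.015,-4.1,-0.2,4.5]

```text
t: 12.4
tcp_pos: [0.5611, 0.4198, 0.3591]
ee_rot: [0.119, 0.912, 0.363, -0.146]
force: [-0.1, 0.4, 0.2]
gripper_width: -0.0001
```

```bash
python3 log.py; python3 - <<'E'
from path import *
w=np.load("wp.npy");q=manip.observe()["joint_pos"]
A_=w[-1]
m3=A_.copy();m3[0]=q[0]+.3;m3[1]=.2;m4=m3.copy();m4[0]=A_[0]
show(rows([q,m3,m4,A_],[7,13,10]))
E
```

```text
12.4 [-1.34  0.17  0.75  2.2   3.57  0.44  1.24] [0.561 0.42  0.359] [-0.1  0.4  0.2]
   tcp [0.557 0.313 0.324] D [ 0.73  0.62 -0.28] body [0.45 0.22 0.37] step 0.026 2.5
   tcp [0.568 0.123 0.308] D [ 0.87  0.45 -0.22] body [0.44 0.06 0.34] step 0.031 3.1
   tcp [ 0.581 -0.002  0.308] D [ 0.94  0.25 -0.22] body [ 0.44 -0.04  0.34] step 0.032 3.1
   tcp [ 0.567 -0.128  0.308] D [ 0.98  0.04 -0.22] body [ 0.42 -0.13  0.34] step 0.031 3.1
   tcp [ 0.555 -0.16   0.227] D [ 0.93 -0.03 -0.37] body [ 0.42 -0.16  0.28] step 0.02 2.3
   tcp [ 0.538 -0.166  0.148] D [ 0.86 -0.05 -0.51] body [ 0.41 -0.16  0.22] step 0.019 2.3
[[ 0.   , 0.003,-0.028,-0.01 , 2.1  , 0.3  ,-1.2  ],
 [ 0.   , 0.   ,-0.027,-0.009, 2.2  , 0.4  ,-1.1  ],
 [ 0.   ,-0.002,-0.027,-0.009, 2.3  , 0.5  ,-1.1  ],
 [ 0.   ,-0.005,-0.026,-0.008, 2.5  , 0.6  ,-1.   ],
 [ 0.   ,-0.008,-0.025,-0.007, 2.6  , 0.7  ,-0.9  ],
 [ 0.   ,-0.01 ,-0.023,-0.005, 2.7  , 0.7  ,-0.9  ],
 [ 0.   ,-0.012,-0.022,-0.004, 2.9  , 0.8  ,-0.9  ],
 [ 0.   , 0.012,-0.029, 0.   , 0.   , 0.   ,-3.1  ],
 [ 0.   , 0.011,-0.03 , 0.   ,-0.   ,-0.   ,-3.1  ]
[... 414 characters left out ...]
  ,-3.1  ],
 [ 0.   ,-0.004,-0.031, 0.   , 0.   ,-0.   ,-3.1  ],
 [ 0.   ,-0.006,-0.031, 0.   ,-0.   ,-0.   ,-3.1  ],
 [ 0.   ,-0.008,-0.031, 0.   ,-0.   , 0.   ,-3.1  ],
 [ 0.   , 0.   , 0.   ,-0.02 ,-0.8  , 2.3  , 0.   ],
 [ 0.   ,-0.001,-0.   ,-0.02 ,-0.8  , 2.3  ,-0.   ],
 [ 0.   ,-0.001,-0.   ,-0.02 ,-0.8  , 2.3  ,-0.   ],
 [ 0.   ,-0.002,-0.001,-0.02 ,-0.8  , 2.3  ,-0.   ],
 [ 0.   ,-0.003,-0.001,-0.02 ,-0.8  , 2.3  , 0.   ],
 [ 0.   ,-0.004,-0.001,-0.02 ,-0.8  , 2.3  ,-0.   ],
 [ 0.   ,-0.005,-0.002,-0.02 ,-0.8  , 2.3  ,-0.   ],
 [ 0.   ,-0.005,-0.002,-0.019,-0.8  , 2.3  , 0.   ],
 [ 0.   ,-0.006,-0.002,-0.019,-0.8  , 2.3  , 0.   ],
 [ 0.   ,-0.007,-0.002,-0.019,-0.8  , 2.3  ,-0.   ]]
```

Request:
move_arm:
  targets:
    - [0,0.003,-0.028,-0.01,2.1,0.3,-1.2]
    - [0,0,-0.027,-0.009,2.2,0.4,-1.1]
    - [0,-0.002,-0.027,-0.009,2.3,0.5,-1.1]
    - [0,-0.005,-0.026,-0.008,2.5,0.6,-1]
    - [0,-0.008,-0.025,-0.007,2.6,0.7,-0.9]
    - [0,-0.01,-0.023,-0.005,2.7,0.7,-0.9]
    - [0,-0.012,-0.022,-0.004,2.9,0.8,-0.9]
    - [0,0.01,-0.029,0,0,0,-3.1]
    - [0,0.01,-0.03,0,0,0,-3.1]
    - [0,0.008,-0.03,0,0,0,-3.1]

```text
t: 13.65
tcp_pos: [0.5571, 0.1509, 0.3085]
ee_rot: [-0.053, 0.959, 0.248, -0.125]
force: [0.4, 0.2, 0.2]
gripper_width: 0.0
```

Request:
move_arm:
  targets:
    - [0,0.007,-0.031,0,0,0,-3.1]
    - [0,0.005,-0.031,0,0,0,-3.1]
    - [0,0.003,-0.031,0,0,0,-3.1]
    - [0,0.001,-0.032,0,0,0,-3.1]
    - [0,0,-0.032,0,0,0,-3.1]
    - [0,-0.001,-0.032,0,0,0,-3.1]
    - [0,-0.003,-0.032,0,0,0,-3.1]
    - [0,-0.004,-0.031,0,0,0,-3.1]
    - [0,-0.006,-0.031,0,0,0,-3.1]
    - [0,-0.008,-0.031,0,0,0,-3.1]

```text
t: 14.9
tcp_pos: [0.5494, -0.1633, 0.3081]
ee_rot: [-0.085, 0.991, -0.017, -0.107]
force: [0.6, 0.7, 0.5]
gripper_width: 0.0003
```

```bash
python3 log.py; python3 - <<'E'
from path import *
w=np.load("wp.npy");q=manip.observe()["joint_pos"]
p,D,N=plan(.005,55,.03,.025,.08)
from h import delta
delta(p,D)
q2,ep,er,_=solve(p,D,q,-by);print(q2.round(2),ep,er)
E
```

```text
14.9 [-0.54  0.27  1.12  2.53  3.8   1.08  0.9 ] [ 0.549 -0.163  0.308] [0.6 0.7 0.5]
t 14.9 tcp [ 0.5494 -0.1633  0.3081] F [0.56 0.66 0.5 ] w 0.0003452072903188081 j [-0.54  0.27  1.12  2.53  3.8   1.08  0.9 ] d [-0.0232 -0.0013 -0.1957] rot [-7.81 23.01  0.06]
[-0.43  0.68  0.93  2.52  3.76  1.04  0.92] 2.034956770438634e-06 4.190419143346169e-06
```

Request:
move_arm:
  targets:
    - [0,-0.0023,0,-0.0196,-0.78,2.3,0]
    - [0,-0.0023,0,-0.0196,-0.78,2.3,0]
    - [0,-0.0023,0,-0.0196,-0.78,2.3,0]
    - [0,-0.0023,0,-0.0196,-0.78,2.3,0]
    - [0,-0.0023,0,-0.0196,-0.78,2.3,0]
    - [0,-0.0023,0,-0.0196,-0.78,2.3,0]
    - [0,-0.0023,0,-0.0196,-0.78,2.3,0]
    - [0,-0.0023,0,-0.0196,-0.78,2.3,0]
    - [0,-0.0023,0,-0.0196,-0.78,2.3,0]
    - [0,-0.0023,0,-0.0196,-0.78,2.3,0]

```text
t: 16.15
tcp_pos: [0.5267, -0.1623, 0.1115]
ee_rot: [-0.013, 0.953, -0.04, -0.301]
force: [0.4, -0.6, -0.1]
gripper_width: 0.0003
```

```bash
python3 log.py; python3 - <<'E'
from path import *
from h import delta,cv2
p,D,N=plan(.005,55,.02,.025,0);delta(p,D);print(D,N)
a,d=manip.camera("side");cv2.imwrite("pics/s2.png",a[120:420,140:540,::-1].repeat(2,0).repeat(2,1)[:600,:800])
E
```

```text
16.15 [-0.44  0.69  0.95  2.52  3.76  1.05  0.9 ] [ 0.527 -0.162  0.111] [ 0.4 -0.6 -0.1]
t 16.15 tcp [ 0.5267 -0.1623  0.1115] F [ 0.4  -0.62 -0.07] w 0.00026545104366839246 j [-0.44  0.69  0.95  2.52  3.76  1.05  0.9 ] d [ 0.0706 -0.0083 -0.0368] rot [-0.04 -0.08 -0.03]
[ 0.81618266 -0.06968455 -0.57357644] [ 0.57149725 -0.04879365  0.81915204]
```

View pics/s2.png

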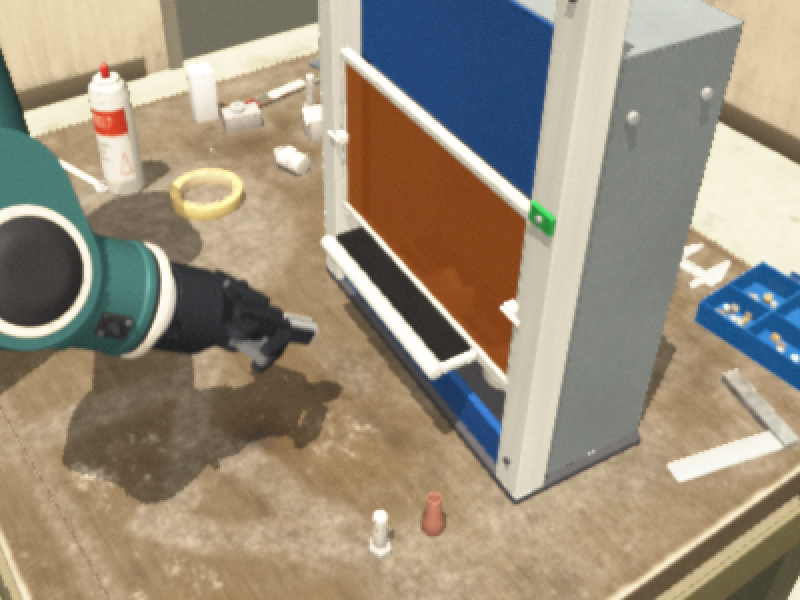

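The hand (fingertips at (315,325) in the crop) is in front of and below the lip's front edge, with pads spread along the lip. All parts are standing. Now I insert.

Request:
move_arm:
  targets:
    - [0,0.005,-0.001,-0.006,0,0,0]
    - [0,0.009,-0.001,-0.0055,0,0,0]
    - [0,0.01,-0.001,-0.005,0,0,0]
    - [0,0.01,-0.001,-0.005,0,0,0]
    - [0,0.01,-0.001,-0.005,0,0,0]
    - [0,0.01,-0.001,-0.005,0,0,0]
    - [0,0.01,-0.001,-0.005,0,0,0]
    - [0,0.0066,-0.001,0,0,0,0]
    - [0,0,0,0,0,0,0]

```text
t: 17.32
tcp_pos: [0.598, -0.1693, 0.0757]
ee_rot: [-0.013, 0.953, -0.039, -0.3]
force: [-1.2, 0.2, -0.6]
gripper_width: 0.0001
```

```bash
python3 log.py; python3 - <<'E'
from path import *
from h import delta,cv2
p,D,N=plan(.005,55,.0,.025,0);delta(p,D)
a,d=manip.camera("side");np.savez("s3.npz",p=a,d=d);cv2.imwrite("pics/s3.png",cv2.resize(a[180:330,240:440,::-1],(800,600)))
E
```

```text
17.325 [-0.4   0.83  0.86  2.37  3.68  1.03  0.84] [ 0.598 -0.169  0.076] [-1.2  0.2 -0.6]
t 17.325 tcp [ 0.598  -0.1693  0.0757] F [-1.2   0.16 -0.6 ] w 0.00011780957849867259 j [-0.4   0.83  0.86  2.37  3.68  1.03  0.84] d [ 0.0106 -0.0022  0.0154] rot [-0.07  0.01 -0.14]
```

View pics/s3.png

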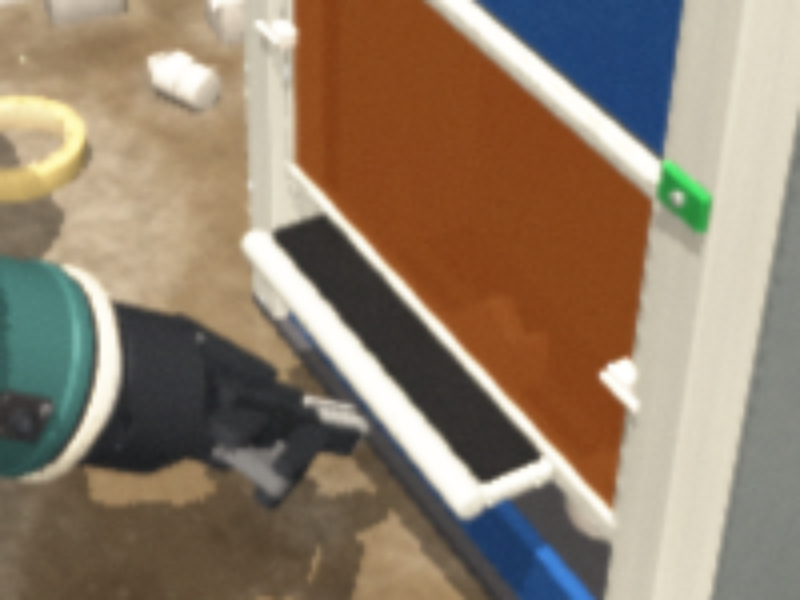

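The fingertips sit at crop (362,425), in front of and beneath the round edge, not touching. Next I move in and up to contact.

Request:
move_arm:
  targets:
    - [0,0.005,-0.001,0.004,0,0,0]
    - [0,0.005,-0.001,0.004,0,0,0]
    - [0,0,0,0.003,0,0,0]
    - [0,0,0,0.003,0,0,0]
    - [0,0,0,0.003,0,0,0]
    - [0,0,0,0.003,0,0,0]
    - [0,0,0,0.003,0,0,0]
    - [0,0,0,0.003,0,0,0]

```text
t: 18.38
tcp_pos: [0.6074, -0.1712, 0.1015]
ee_rot: [-0.013, 0.953, -0.039, -0.301]
force: [-2.7, 0.3, -4.9]
gripper_width: -0.0
```

```bash
python3 log.py; cat >pt.py <<'E'
from h import *
import sys
# sash height change by tracking the right pointer + lip front edge: template matching in side view
f=np.load("s3.npz")["p"];a,d=manip.camera("side")
cv2.imwrite(f"pics/{sys.argv[1]}.png",cv2.resize(a[160:310,240:440,::-1],(800,600)))
i,R,t=info("side")
def cast(uv,off):
    C=-R.T@t;r=R.T@np.array([(uv[0]-i["cx"])/i["fx"],(uv[1]-i["cy"])/i["fy"],1]);return (C+r*((O-C)@bx+off)/(r@bx))
for nm,(u,v) in dict(R=(396,275),L=(308,188.5),).items():
    u0,v0=int(u),int(v);T=f[v0-9:v0+10,u0-7:u0+8];Y0=max(v0-95,9)
    S=a[Y0-9:v0+16,u0-12:u0+17];m=cv2.matchTemplate(S,T,cv2.TM_CCOEFF_NORMED);_,c,_,l=cv2.minMaxLoc(m)
    x,y=l;sub=0
    if 0<y<m.shape[0]-1: A,B,Cc=m[y-1,x],m[y,x],m[y+1,x];sub=.5*(A-Cc)/(A-2*B+Cc)
    nu,nv=u0-12+x+7,Y0-9+y+sub+9
    dz=cast((nu,nv),-.0025)[2]-cast((u0,v0),-.0025)[2]
    print(nm,"score",round(c,3),"pix",nu,round(nv,2),"lift",dz.round(4))
E
python3 pt.py s4
```

```text
18.375 [-0.43  0.76  0.89  2.35  3.74  0.95  0.81] [ 0.607 -0.171  0.102] [-2.7  0.3 -4.9]
R score 0.971 pix 397 270.62 lift 0.0104
L score 0.99 pix 308 184.04 lift 0.0099
```

Contact made (−4.9 N vertical); the sash has already lifted about 10 mm, matching the TCP rise. Continue.

Request:
move_arm:
  targets:
    - [0,0,0,0.005,0,0,0]
    - [0,0,0,0.005,0,0,0]
    - [0,0,0,0.005,0,0,0]
    - [0,0,0,0.005,0,0,0]
    - [0,0,0,0.005,0,0,0]
    - [0,0,0,0.005,0,0,0]
    - [0,0,0,0.005,0,0,0]
    - [0,0,0,0.005,0,0,0]
    - [0,0,0,0.005,0,0,0]
    - [0,0,0,0.005,0,0,0]

```text
t: 19.68
tcp_pos: [0.6074, -0.1712, 0.1518]
ee_rot: [-0.013, 0.953, -0.039, -0.301]
force: [-5.0, 2.2, -3.4]
gripper_width: -0.0002
```

```bash
python3 log.py;python3 pt.py s5
```

```text
19.675 [-0.48  0.61  0.96  2.35  3.86  0.83  0.77] [ 0.607 -0.171  0.152] [-5.   2.2 -3.4]
R score 0.977 pix 400 246.77 lift 0.0599
L score 0.961 pix 308 163.17 lift 0.0602
```

Request:
move_arm:
  targets:
    - [0,0,0,0.005,0,0,0]
    - [0,0,0,0.005,0,0,0]
    - [0,0,0,0.005,0,0,0]
    - [0,0,0,0.005,0,0,0]
    - [0,0,0,0.005,0,0,0]
    - [0,0,0,0.005,0,0,0]
    - [0,0,0,0.005,0,0,0]
    - [0,0,0,0.005,0,0,0]
    - [0,0,0,0.005,0,0,0]
    - [0,0,0,0,0,0,0]

```text
t: 20.98
tcp_pos: [0.6078, -0.1714, 0.1974]
ee_rot: [-0.013, 0.953, -0.039, -0.3]
force: [-3.8, 0.3, -1.5]
gripper_width: -0.0002
```

```bash
python3 log.py; sed -i 's/cv2.resize(a\[160:310,240:440,::-1\],(800,600))/cv2.resize(a[170:290,320:480,::-1],(800,600),interpolation=cv2.INTER_CUBIC)/; s/v0-95/v0-110/' pt.py; python3 pt.py s6
```

```text
20.975 [-0.54  0.46  1.01  2.33  3.97  0.7   0.72] [ 0.608 -0.171  0.197] [-3.8  0.3 -1.5]
R score 0.831 pix 402 222.79 lift 0.1044
L score 0.976 pix 307 142.16 lift 0.1057
```

View pics/s6.png

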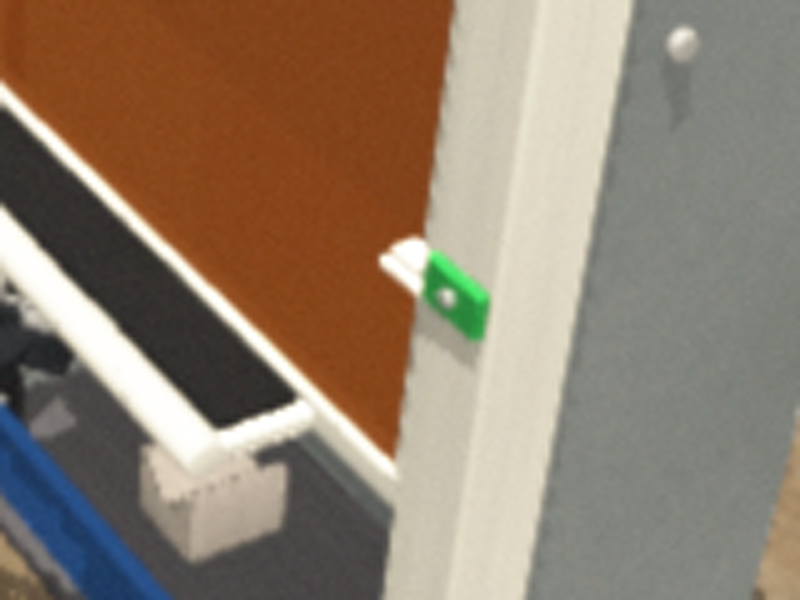

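The right pointer (bar from (382,260) to (420,290)) has reached the green clip at (457,297) but is still slightly below its middle. To get a precise offset I'll use the depth of the flat black strip (strip top = pointers − 84 mm).

```bash
cat >fin.py <<'E'
from h import *
for n in("side","top"):
    p,d=manip.camera(n);pi=p.astype(int);m=(d>0);v,u=np.nonzero(m);X=np.zeros(d.shape+(3,));X[v,u]=pts(n,d,np.c_[u,v])
    o=X-O;lx,ly,lz=o@bx,o@by,X[...,2]
    dark=(pi.max(2)<75)&(lx>-.032)&(lx<0.01)&(abs(ly)<.1)&(lz>.1)&(lz<.32)
    dark=cv2.erode(dark.astype(np.uint8),np.ones((3,3)))>0
    g=(pi[...,1]>110)&(pi[...,0]<80)&(pi[...,2]<120)&(lz>.25)&(lz<.45)&(ly<-.1)
    zc=np.median(lz[dark]);vv,uu=np.nonzero(g)
    print(n,"strip n",dark.sum(),"z",zc.round(4),lz[dark].std().round(4),"pointer",(zc+.084).round(4),"| green",uu.mean().round(1),vv.mean().round(1),np.median(X[g],0).round(4),"lx",np.median(lx[g]).round(4),"minmax",lz[g].min().round(4),lz[g].max().round(4),"need",(np.median(lz[g])-zc-.084).round(4))
E
python3 fin.py
python3 - <<'E'
from h import *
import numpy as np
for n in("side","top"):
    f=np.load(n+"0.npz");p,d=f["p"].astype(int),f["d"];m=d>0;v,u=np.nonzero(m);X=np.zeros(d.shape+(3,));X[v,u]=pts(n,d,np.c_[u,v]);o=X-O
    k=(p.max(2)<75)&(o@bx>-.032)&(o@bx<.01)&(abs(o@by)<.1)&(X[...,2]>.1)&(X[...,2]<.2)
    print(n,np.median(X[k][:,2]),k.sum())
E
```

```text
side strip n 838 z 0.2377 0.0009 pointer 0.3217 | green 410.9 229.5 [ 0.6165 -0.3553  0.3316] lx -0.0052 minmax 0.3226 0.3381 need 0.0099
top strip n 1332 z 0.236 0.0019 pointer 0.32 | green 441.7 214.8 [ 0.6206 -0.3481  0.3358] lx -0.0016 minmax 0.3285 0.3399 need 0.0158
side 0.13128109151278344 1088
top 0.12976016167279036 1346
```

Estimates of the remaining lift agree at about 10–12 mm (side depth 9.9, image line 10.5, top ~12 after allowing for the clip's top face). I'll lift 10.5 mm.

Request:
move_arm:
  targets:
    - [0,0,0,0.003,0,0,0]
    - [0,0,0,0.003,0,0,0]
    - [0,0,0,0.003,0,0,0]
    - [0,0,0,0.0015,0,0,0]
    - [0,0,0,0,0,0,0]
    - [0,0,0,0,0,0,0]

```text
t: 21.88
tcp_pos: [0.6079, -0.1712, 0.2074]
ee_rot: [-0.013, 0.953, -0.039, -0.3]
force: [-1.1, -0.4, -0.6]
gripper_width: 0.0002
```

```bash
python3 log.py;python3 fin.py; python3 pt.py s7
```

```text
21.875 [-0.55  0.43  1.02  2.32  4.    0.66  0.71] [ 0.608 -0.171  0.207] [-1.1 -0.4 -0.6]
side strip n 817 z 0.2478 0.0008 pointer 0.3318 | green 411.0 229.5 [ 0.6166 -0.3555  0.3317] lx -0.0051 minmax 0.3223 0.3385 need -0.0001
top strip n 1366 z 0.2463 0.0018 pointer 0.3303 | green 442.0 214.8 [ 0.6205 -0.3488  0.3359] lx -0.0015 minmax 0.3268 0.3403 need 0.0056
R score 0.852 pix 403 217.07 lift 0.1153
L score 0.962 pix 307 137.46 lift 0.116
```

View pics/s7.png

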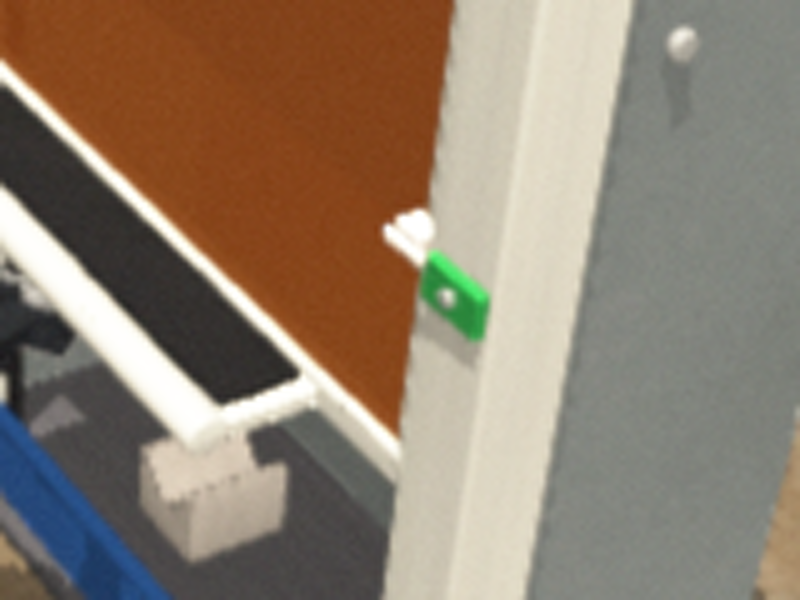

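The pointer line now passes through the clip's mid-height (within about 2 mm after parallax). I'll withdraw down off the lip, then straight out.

Request:
move_arm:
  targets:
    - [0,-0.002,0,-0.004,0,0,0]
    - [0,-0.003,0,-0.006,0,0,0]
    - [0,-0.005,0,-0.008,0,0,0]
    - [0,-0.009,0.001,-0.005,0,0,0]
    - [0,-0.011,0.001,-0.003,0,0,0]
    - [0,-0.011,0.001,0,0,0,0]
    - [0,-0.011,0.001,0,0,0,0]
    - [0,-0.011,0.001,0,0,0,0]
    - [0,-0.011,0.001,0,0,0,0]
    - [0,0,0,0,0,0,0]

```text
t: 23.28
tcp_pos: [0.5331, -0.1652, 0.1812]
ee_rot: [-0.013, 0.953, -0.039, -0.3]
force: [1.1, 0.3, 0.3]
gripper_width: 0.0001
```

```bash
python3 log.py;python3 fin.py; sed -i 's/a\[170:290,320:480/a[120:420,140:540/' pt.py; python3 pt.py s8
```

```text
23.275 [-0.56  0.41  1.08  2.49  3.93  0.78  0.86] [ 0.533 -0.165  0.181] [1.1 0.3 0.3]
side strip n 828 z 0.2479 0.0009 pointer 0.3319 | green 410.9 229.4 [ 0.6164 -0.3555  0.3317] lx -0.0051 minmax 0.3235 0.3383 need -0.0002
top strip n 1407 z 0.2462 0.0019 pointer 0.3302 | green 442.0 214.8 [ 0.6205 -0.3491  0.3352] lx -0.0013 minmax 0.327 0.3409 need 0.005
R score 0.851 pix 403 217.07 lift 0.1153
L score 0.962 pix 307 137.46 lift 0.116
```

View pics/s8.png

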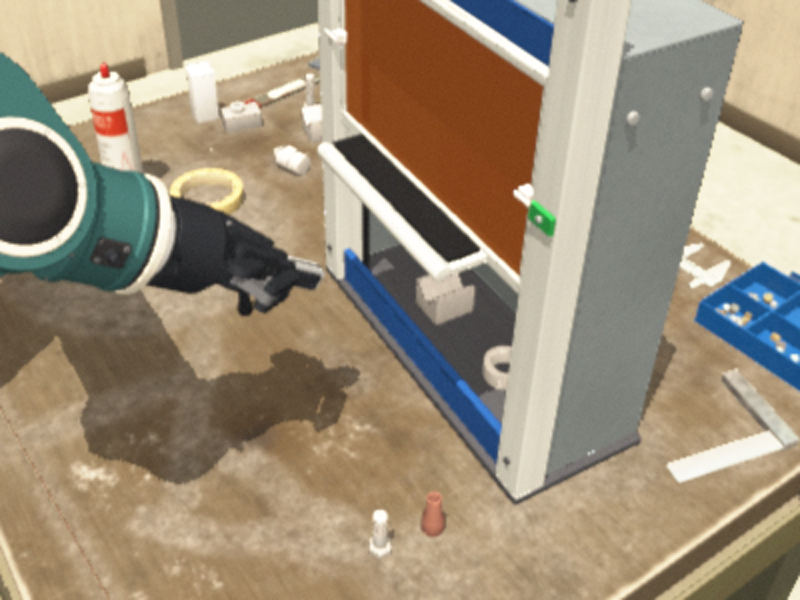

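The hand is clear, the sash held its height, the pointer is at the green clip, and the bolt (380,533), cup (433,512) and back cap (245,300, partly hidden by the hand) are standing.

```bash
python3 -c "
from cell import manip;print(manip.sign_off())"
```

```text
the job is handed in; nothing more can be done
None
```

I pushed the sash up about 116 mm from under its lip with shut fingers tilted 55°. I then drew the hand down and out and handed the job in at about 23.5 s of the 51 s allowed.

**Sash height:** the two cameras disagree a little, but every estimate is inside the ±8 mm window.
- The side camera puts the pointers within about 0.2 mm of the green clip's middle. By eye in the enlarged image they sit perhaps 2 mm above it.
- The top camera reads them about 5 mm low. It mostly sees the clip's top face, so I trust it less; taking the clip's height from its top edge instead gives about 2–3 mm low.
- The red mark is about 57 mm above the pointers, so it was never close.
- The sash height measured the same before and after I took the hand away.

**Gripping and contact:** the fingers stayed shut beneath the lip and never came near the rubber strip. The hand ended about 75 mm back from the lip, with only noise-level force on the tool.

**Small parts:** the cup and bolt look unmoved in the last picture. The back cap was partly hidden by the hand; what shows is where it stood at the start. I did not re-measure their positions numerically.

**What went wrong:** the first approach ran into joint limits. I backed off, rotated the wrist round to its other configuration away from the booth, and came in again, touching nothing.

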